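Uncap sample jars and discharge their static on the stand before weighing

TASK

The four glass sample jars, some of which may be open already, must lose their static before weighing: lift the loose cap off every jar that has one and park each cap, open side down, seated in its own recess of the grey cap tray, and stand all four open jars upright on a black pad of the discharge stand, centred, one jar to a pad. When all caps and jars are in place, push the stand's plunger down fully to its stop, hold it there for two seconds and let it come back up. Do not tip a jar over, and leave the other things on the bench where they are.

Things in the scene. Friction and masses are not known exactly. Their poses are not given: they have to be found in the camera images.
- jar_1: (sizes in mm) open-necked glass sample jar with a paper band and a dark pellet inside: squat body 56 dia up to 33 high, then a neck 33 dia up to the rim at 54; thick heavy base, 0.12 to 0.23 kg. Origin at the centre of its underside, z up. Stands on the worktop at the start, under its cap or already open
- cap_1: (sizes in mm) loose white ribbed cap of jar_1, just resting on the jar (no thread): 42 outer dia over the ribs (41 smooth), 22 high, open below (inner dia 37, inner depth 19), 0.02 kg. Origin at the centre of its open lower rim, z up; on the jar this lies 35 above the jar's origin, the cap's top 57. None when absent (2 to 4 of the caps are there; the other jars are open from the start)
- jar_2: (sizes in mm) open-necked glass sample jar with a paper band and a dark pellet inside: squat body 56 dia up to 33 high, then a neck 33 dia up to the rim at 54; thick heavy base, 0.12 to 0.23 kg. Origin at the centre of its underside, z up. Stands on the worktop at the start, under its cap or already open
- cap_2: (sizes in mm) loose white ribbed cap of jar_2, just resting on the jar (no thread): 42 outer dia over the ribs (41 smooth), 22 high, open below (inner dia 37, inner depth 19), 0.02 kg. Origin at the centre of its open lower rim, z up; on the jar this lies 35 above the jar's origin, the cap's top 57. None when absent (2 to 4 of the caps are there; the other jars are open from the start)
- jar_3: (sizes in mm) open-necked glass sample jar with a paper band and a dark pellet inside: squat body 56 dia up to 33 high, then a neck 33 dia up to the rim at 54; thick heavy base, 0.12 to 0.23 kg. Origin at the centre of its underside, z up. Stands on the worktop at the start, under its cap or already open
- cap_3: (sizes in mm) loose white ribbed cap of jar_3, just resting on the jar (no thread): 42 outer dia over the ribs (41 smooth), 22 high, open below (inner dia 37, inner depth 19), 0.02 kg. Origin at the centre of its open lower rim, z up; on the jar this lies 35 above the jar's origin, the cap's top 57. None when absent (2 to 4 of the caps are there; the other jars are open from the start)
- jar_4: (sizes in mm) open-necked glass sample jar with a paper band and a dark pellet inside: squat body 56 dia up to 33 high, then a neck 33 dia up to the rim at 54; thick heavy base, 0.12 to 0.23 kg. Origin at the centre of its underside, z up. Stands on the worktop at the start, under its cap or already open
- cap_4: (sizes in mm) loose white ribbed cap of jar_4, just resting on the jar (no thread): 42 outer dia over the ribs (41 smooth), 22 high, open below (inner dia 37, inner depth 19), 0.02 kg. Origin at the centre of its open lower rim, z up; on the jar this lies 35 above the jar's origin, the cap's top 57. None when absent (2 to 4 of the caps are there; the other jars are open from the start)
- cap_tray_hole0 (a point): (sizes in mm) centre of the mouth (at the tray's top face, 14 above the worktop) of the front left recess of the cap tray, a grey plate 150 x 150 x 14 fixed to the worktop, with four flat-bottomed round recesses 47 dia, 7 deep, 70 apart. A cap parked in a recess has its lower rim 7 below this point and stands 15 proud. x, y axes along the tray's sides
- cap_tray_hole1 (a point): (sizes in mm) centre of the mouth (at the tray's top face, 14 above the worktop) of the front right recess of the cap tray, a grey plate 150 x 150 x 14 fixed to the worktop, with four flat-bottomed round recesses 47 dia, 7 deep, 70 apart. A cap parked in a recess has its lower rim 7 below this point and stands 15 proud. x, y axes along the tray's sides
- cap_tray_hole2 (a point): (sizes in mm) centre of the mouth (at the tray's top face, 14 above the worktop) of the back left recess of the cap tray, a grey plate 150 x 150 x 14 fixed to the worktop, with four flat-bottomed round recesses 47 dia, 7 deep, 70 apart. A cap parked in a recess has its lower rim 7 below this point and stands 15 proud. x, y axes along the tray's sides
- cap_tray_hole3 (a point): (sizes in mm) centre of the mouth (at the tray's top face, 14 above the worktop) of the back right recess of the cap tray, a grey plate 150 x 150 x 14 fixed to the worktop, with four flat-bottomed round recesses 47 dia, 7 deep, 70 apart. A cap parked in a recess has its lower rim 7 below this point and stands 15 proud. x, y axes along the tray's sides
- pad_0 (a point): (sizes in mm) centre of the top face of the front left round black rubber pad of the static-discharge stand, 66 dia, its top 7.5 above the worktop; the four pads stand 84 apart in a square on an aluminium base 190 x 270 x 6 fixed to the worktop. A black emitter bar (top 26 above the worktop, 14 thick) runs along the base's rear edge, its centre line 44 behind the rear pads' centres. x, y axes along the base's sides, z up
- pad_1 (a point): (sizes in mm) centre of the top face of the front right round black rubber pad of the static-discharge stand, 66 dia, its top 7.5 above the worktop; the four pads stand 84 apart in a square on an aluminium base 190 x 270 x 6 fixed to the worktop. A black emitter bar (top 26 above the worktop, 14 thick) runs along the base's rear edge, its centre line 44 behind the rear pads' centres. x, y axes along the base's sides, z up
- pad_2 (a point): (sizes in mm) centre of the top face of the back left round black rubber pad of the static-discharge stand, 66 dia, its top 7.5 above the worktop; the four pads stand 84 apart in a square on an aluminium base 190 x 270 x 6 fixed to the worktop. A black emitter bar (top 26 above the worktop, 14 thick) runs along the base's rear edge, its centre line 44 behind the rear pads' centres. x, y axes along the base's sides, z up
- pad_3 (a point): (sizes in mm) centre of the top face of the back right round black rubber pad of the static-discharge stand, 66 dia, its top 7.5 above the worktop; the four pads stand 84 apart in a square on an aluminium base 190 x 270 x 6 fixed to the worktop. A black emitter bar (top 26 above the worktop, 14 thick) runs along the base's rear edge, its centre line 44 behind the rear pads' centres. x, y axes along the base's sides, z up
- plunger (a joint): (sizes in mm) travel (m) of the discharge plunger, straight down: 0 = up (rest), 0.018 = fully in, at its stop. The spring brings it back; it takes about 3 N to start and 8.5 N at the stop. It stands on the white block (90 x 62, top 48 above the worktop) at the right-hand end of the stand
- plunger_top (a point): (sizes in mm) centre of the top of the plunger's black round head (34 dia, 11 thick); 77 above the worktop at rest, 59 when fully in; it moves with the plunger. In the stand's frame it lies 42 behind the front pads' line (midway between front and rear) and 93 to the right of the right-hand pads' line
- closed_jar: small closed white jar with a ribbed screw cap and a printed label, 48 dia x 60 high; a bystander, its cap does not come off. Sizes in mm; origin at the centre of its underside
- vial: slim crimp-capped glass vial, 23 dia x 75 high, standing near the jars; a bystander. Sizes in mm; origin at the centre of its underside
- spare_vial: slim amber crimp-capped vial, 23 dia x 75 high; a bystander. Sizes in mm; origin at the centre of its underside
- pen: click pen, 145 x 12 x 9, lying near the front edge; a bystander. Sizes in mm; origin at the centre of its underside
- marker_pen: marker, 135 x 17 x 16, lying behind; a bystander. Sizes in mm; origin at the centre of its underside
- screwdriver: screwdriver, 210 x 29 x 25, lying behind; a bystander. Sizes in mm; origin at the centre of its underside
Not all that is in view belongs to the job. What is shaped like the jar_2 but yellow is not meant. Leave any brown look-alike of the jar_1 alone.

How it is judged:
By the outcome, as a careful person would: the job done as asked, in the order asked, and still so for the second after the job is handed in, with the robot touching nothing.
Of cap_1, cap_2, cap_3, cap_4 only 2 to 4 are there at a start; the rules pass over those that are not, and their reading is None.
At some moment in a run one of jar_1, jar_2, jar_3, jar_4 may be knocked a few centimetres aside while the robot is not near it.
It also fails if it takes over 210 s, if anything falls off the work surface, if the arm or the gripper's body presses on something with over 40 N, if the wrist force passes 120 N, or if a joint passes its speed limit or range.

ROBOT

A 7-joint arm with a two-finger parallel gripper is mounted at the origin on a cart in front of the work surface, level with it; the furniture and walls round the work are solid. World frame = base frame: x ahead of the robot, y to its left, z up, the work surface at z = 0. Lengths are in mm, angles in rad, forces in N, time in s.
With the tool pointing down it reaches from about 400 to 850 mm from the base axis. Payload 4.5 kg.
Tool frame: the origin (TCP) lies midway between the tips of the shut fingers; the grasp point (between the pads) lies r.grip_point_offset behind it (r.grip_point_offset is the distance from the TCP to the grasp point, in mm); z points along the fingers, y is the line along which they close (so a half turn about z gives the same grasp; the last joint's range is limited). The gripper opens to 88 mm and grips with 3 to 60 N. Pads are 18 mm wide; open, the fingers measure 123 mm over their backs; the gripper's body (75 mm by 187 mm) begins 45 mm behind the grasp point.
Start: joints at [1.189, 0.689, -0.195, 1.565, 0.157, 0.902, -0.215], TCP at [252.482, -571.757, 238.743] pointing down, gripper open.
Joint ranges: [-3.01, 3.01], [-0.46, 2.08], [-1.47, 1.51], [0.13, 2.56], [-1, 4.14], [0.04, 2.09], [-2.66, 2.66]. Speed limits (rad/s): [2.57, 2.57, 3.14, 3.14, 3.14, 3.14, 3.14].

INTERFACE

Orientations are given as a unit quaternion [x, y, z, w].
In Python, from station import r gives the robot as it stands.
- The arm moves only by the shell command python3 -m jog 'ROWS' [OPENING] [FORCE]. ROWS is text: rows parted by semicolons, each of 6 numbers parted by spaces: the shift along the tool's x, y, z in mm, then the turn, a rotation vector about the tool's x, y, z in degrees. In form: x y z wx wy wz; .... A call has 1 to 20 rows; each row is the pose to reach, as a shift and turn from the pose commanded when the call began, along the tool's axes at that moment; what a row does not reach only later rows make up. A row lasts 1/12 s, in which the tool goes at most 41.7 mm and 7.16 degrees, less where a joint would pass 70% of its speed; a pose out of reach is approached as far as the arm can. A call with a gripper value outside its range is refused whole. OPENING is the closure, from -1 (fully open) to 1 (shut), so that 0 is half open, set as the call begins (- or left out, the last holds). The fingers move at their own pace and stop on an object; FORCE is the grip in N (left out, the last holds). Time passes only in rows, so rows that repeat a pose let the fingers close. It gives the time, the measured TCP pose, the force, the opening and the grip force at its end, in the units of the state.
- r.read_state(): the state, without advancing time (a new reading comes with each control period).
- r.grab_frame(name): name is "scene" or "top"; returns the picture (384x512x3 uint8, red, green, blue); there is no depth.
- r.camera_info(name): a dict with "camera_matrix" (3x3 intrinsics, pixels), "xyz" and "attitude" of the camera in the world. Camera axes: x right, y down, z forward; pixel columns grow to the right and rows downward; lengths in mm; the calibration is good to about 2 mm. A picture is of the moment at which its call begins. camera_info takes no time and is no camera call.
- r.finish_job(): hands the job in; it is judged then, once.
The state is a dict: "time_s": time; "joint_pos": joint angles; "dq": joint speeds; "joint_torque": joint torques, N m; "ee_pos": TCP position; "tool_rot": TCP orientation; "wrist_force": force on the tool from outside, world axes, zero at the start; "wrist_torque": the same for the moment, N m; "gripper_width": opening from 0.0 (shut) to 1.0 (fully open); "grip_force": force on a finger pad.
Only numpy, scipy, OpenCV 4.12 (cv2) and the standard library are available. Lean on these libraries where they do the work, as an engineer would, in place of code of your own. Each camera call takes 0.05 s, during which the arm holds its last target. There are 200 camera calls.

## Working session

There is one attempt and no reset: what is moved stays moved. The work goes in short steps, Python scripts to look and compute and a shell command to move; the robot and the scene stay as the last step left them, time stands still between calls to the robot, and variables do not carry over. Pictures are saved under pics/ and viewed, at most 14 in all, crops included, and the job is handed in when it is done.

```bash
ls; mkdir -p pics
python3 - <<'E'
from station import r
import cv2
print(r.grip_point_offset, r.read_state())
for n in("scene","top"):
    print(n,r.camera_info(n))
    cv2.imwrite(f"pics/{n}0.png",cv2.resize(r.grab_frame(n)[:,:,::-1],(800,600),interpolation=cv2.INTER_CUBIC))
E
```

```text
pics
18.700000000000003 {'time_s': 0.0, 'joint_pos': array([ 1.18880104,  0.68997522, -0.19448558,  1.56634048,  0.15731374,
        0.90248845, -0.21510028]), 'dq': array([-0.0001408 ,  0.00199221,  0.00153436,  0.00060663,  0.00172717,
        0.00068806,  0.00160332]), 'joint_torque': array([-1.69299888e-04, -5.27553892e+01, -1.26667678e+00, -1.53426343e+01,
       -5.25800174e-02,  6.79525387e-03,  1.64595981e-04]), 'ee_pos': array([ 252.13256033, -571.20074197,  237.91572511]), 'tool_rot': array([ 9.78459351e-01,  2.06437570e-01, -2.65540491e-04, -8.70672155e-04]), 'wrist_force': array([-0.70358839,  0.06443444,  0.31715592]), 'wrist_torque': array([-0.02367097, -0.02108344,  0.02384275]), 'grip_force': 0.0, 'gripper_width': 0.999879607601665}
scene {'camera_matrix': array([[412.354406  ,   0.        , 259.94300185],
       [  0.        , 412.354406  , 193.34292117],
       [  0.        ,   0.        ,   1.        ]]), 'xyz': array([-311.54359522,  369.40103752,  900.36267458]), 'attitude': array([-0.47612487,  0.77215541, -0.3547574 ,  0.22633675])}
top {'camera_matrix': array([[396.5469012 ,   0.        , 263.72666094],
       [  0.        , 396.5469012 , 187.33531264],
       [  0.        ,   0.        ,   1.        ]]), 'xyz': array([ 146.38292762,   13.49922479, 1401.46609874]), 'attitude': array([-0.64072802,  0.75347013, -0.11103465,  0.09706534])}
```

View pics/scene0.png

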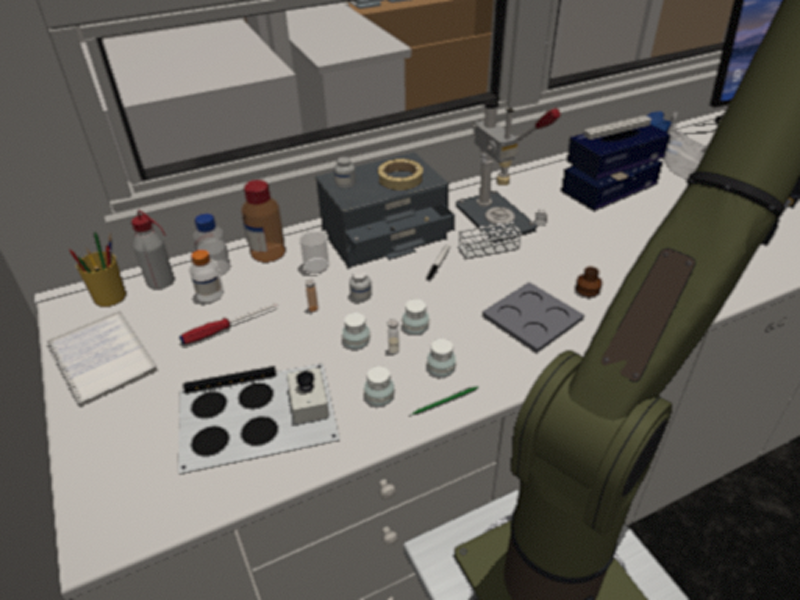

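View pics/top0.png

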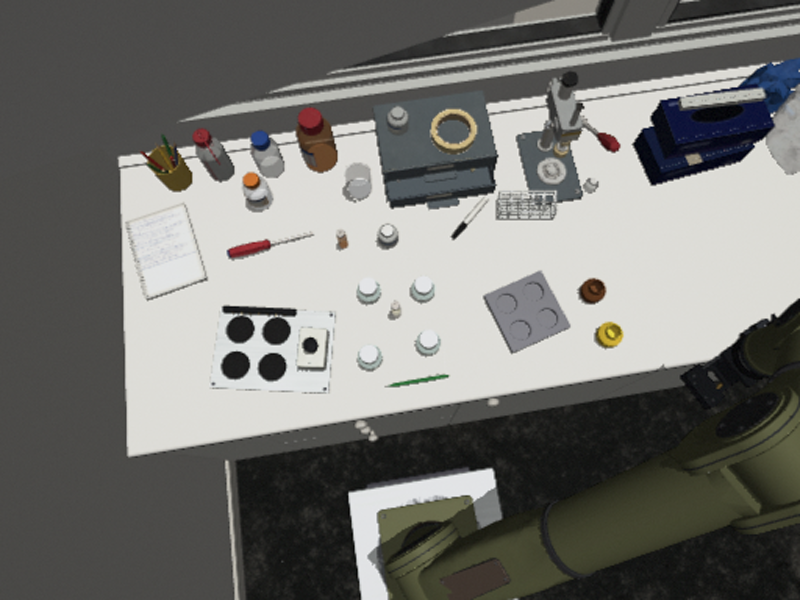

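The scene picture shows four capped jars around (355,330), (415,316), (441,357) and (378,386), with the tray at (533,315) and the stand at (255,410). The top view agrees: caps at (369,288), (423,286), (370,355) and (428,341), pads at (240,329), (276,330), (235,365) and (272,366), plunger at (311,345). I'll crop closer to segment them.

```bash
cat > h.py <<'E'
import numpy as np, cv2
from station import r
from scipy.spatial.transform import Rotation as R
def cast(cam,uv,z):
    i=r.camera_info(cam);K=i["camera_matrix"];M=R.from_quat(i["attitude"]).as_matrix()
    d=(M@np.linalg.inv(K)@np.c_[np.atleast_2d(uv),np.ones(len(np.atleast_2d(uv)))].T).T
    return i["xyz"]+d*((z-i["xyz"][2])/d[:,2])[:,None]
def proj(cam,P):
    i=r.camera_info(cam);p=(np.atleast_2d(P)-i["xyz"])@R.from_quat(i["attitude"]).as_matrix()@i["camera_matrix"].T
    return p[:,:2]/p[:,2:]
def blobs(mask,lo,hi):
    n,l,s,c=cv2.connectedComponentsWithStats(mask.astype(np.uint8))
    return [(c[k],s[k,4]) for k in range(1,n) if lo<=s[k,4]<=hi]
E
python3 - <<'E'
from h import *
t=r.grab_frame("top")[:,:,::-1].copy(); s=r.grab_frame("scene")[:,:,::-1].copy()
np.save("t.npy",t);np.save("s.npy",s)
a=cv2.resize(t[165:245,220:300],(400,400),interpolation=cv2.INTER_NEAREST)
b=cv2.resize(s[185:265,210:290+10][:,:80],(400,400),interpolation=cv2.INTER_NEAREST)
cv2.imwrite("pics/c1.png",np.hstack([a,b]))
g=t.max(2)
for name,im in(("top",t),("scene",s)):
    dark=im.max(2)<50
    for c,A in blobs(dark,40,900):
        p=cast(name,c,7.5)[0]
        if p[1]>80 and 200<p[0]<900: print(name,"dark",c.round(1),A,p[:2].round(1))
print(t[180:190,236:246-4].tolist())
E
```

```text
top dark [165.5 198.5] 171 [582.9 311.3]
top dark [153.5 210.3] 212 [545.6 358.1]
top dark [176.6 211.3] 212 [528.3 276. ]
top dark [198.4 220.4] 60 [482.4 202.1]
top dark [150.4 233.1] 227 [463.9 375.5]
top dark [173.9 234.2] 225 [446.8 293.4]
scene dark [146.3 242.8] 336 [589.4 308.6]
scene dark [195.1 243.7] 94 [520.6 181. ]
scene dark [163.3 252.9] 243 [528.  274.9]
scene dark [133.2 258.8] 254 [545.3 357.6]
scene dark [165.5 275.5] 293 [446.  292.6]
scene dark [134.  281.9] 304 [463.2 374.5]
[[[230, 228, 227], [230, 228, 227], [230, 228, 227], [230, 228, 227], [203, 207, 200], [207, 213, 205]], [[230, 228, 227], [229, 228, 226], [230, 228, 227], [230, 228, 227], [203, 203, 199], [174, 179, 167]], [[230, 228, 226], [231, 229, 228], [230, 228, 226], [229, 228, 226], [214, 214, 211], [171, 173, 165]], [[230, 228, 226], [230, 228, 227], [230, 228, 226], [230, 228, 227], [228, 226, 224], [197, 199, 190]], [[230, 228, 227], [229, 228, 226], [230, 228, 227], [229, 228, 226], [203, 201, 199], [163, 167, 159]], [[230, 228, 227], [231, 229, 227], [231, 229, 227], [225, 224, 222], [157, 158, 156], [152, 157, 146]], [[230, 229, 227], [230, 228, 227], [226, 224, 223], [178, 178, 176], [128, 131, 127], [168, 172, 159]], [[221, 219, 217], [220, 219, 217], [173, 172, 170], [136, 137, 135], [136, 140, 133], [170, 176, 161]], [[117, 119, 118], [93, 96, 93], [94, 98, 95], [131, 135, 127], [169, 174, 162], [177, 183, 168]], [[111, 116, 111], [133, 137, 129], [142, 147, 139], [170, 176, 162], [176, 181, 168], [173, 178, 164]]]
```

View pics/c1.png

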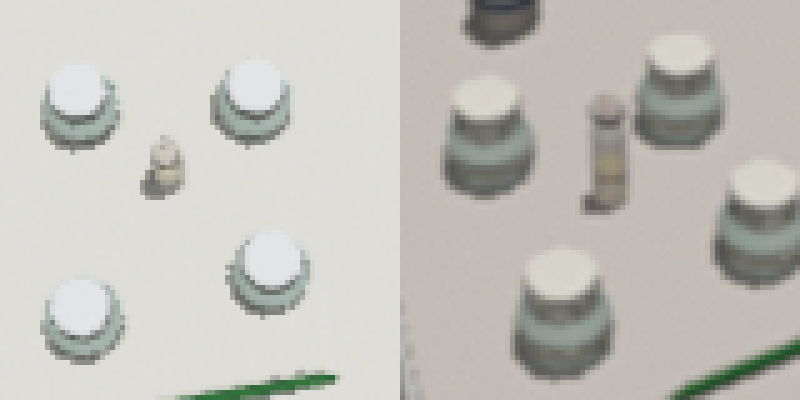

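The crop shows cap tops as clean bright discs in both views, and the pads agree between views within about 1 mm. Next are the caps, tray and plunger.

```bash
cat >> h.py <<'E'
def caps(im,cam,z=57,a=(60,320)):
    # bright cap tops within the bench area
    m=(im.min(2)>=233) if cam=="top" else (im.astype(int)[:,:,1]>im.astype(int)[:,:,2])&(im.min(2)>190)
    m=cv2.morphologyEx(m.astype(np.uint8),cv2.MORPH_OPEN,np.ones((3,3)))
    out=[]
    for c,A in blobs(m,*a):
        p=cast(cam,c,z)[0]
        if 350<p[0]<800 and -450<p[1]<480: out.append((p[:2].round(1),c.round(1),A))
    return out
E
python3 - <<'E'
from h import *
t=np.load("t.npy");s=np.load("s.npy")
for n,im in(("top",t),("scene",s)):
    print("sample",im[proj(n,[[468,193,77]])[0].astype(int)[1],0])
    for o in caps(im,n): print(n,"cap",*o)
    H=cv2.cvtColor(im,cv2.COLOR_BGR2HSV)
    c0=proj(n,[[468.2,193.1,77]])[0];
    for c,A in blobs(im.max(2)<50,20,200):
        if np.hypot(*(c-c0))<12: print(n,"head",c,A,cast(n,c,74)[0].round(1))
    # tray
    g=im.astype(int);m=(g.max(2)<150)&(g.max(2)>70)&(g.max(2)-g.min(2)<25)
    yy,xx=np.mgrid[:384,:512]
    m=cv2.morphologyEx(m.astype(np.uint8),cv2.MORPH_CLOSE,np.ones((5,5)))
    cs,_=cv2.findContours(m,cv2.RETR_EXTERNAL,cv2.CHAIN_APPROX_NONE)
    for c in cs:
        q=c.reshape(-1,2).mean(0);p=cast(n,q,14)[0]
        if cv2.contourArea(c)>1000 and 350<p[0]<700 and -400<p[1]<0:
            P=cast(n,c.reshape(-1,2).astype(float),14)[:,:2]
            print(n,"tray",cv2.minAreaRect(P.astype(np.float32)))
E
```

```text
sample [71 74 75]
top head [198.36666667 220.38333333] 60 [466.4 193.1  74. ]
top tray ((478.531982421875, -301.6241455078125), (151.05078125, 151.78231811523438), 14.968597412109375)
sample [64 68 69]
scene head [195.13829787 243.65957447] 94 [458.6 195.   74. ]
scene tray ((1545.5565185546875, -67.571533203125), (3266.022705078125, 2883.522216796875), 61.144325256347656)
```

Run:
```python
from h import *
t=np.load("t.npy");s=np.load("s.npy")
print(t[182,230:242].tolist());print(s[204,218:236].tolist()); print(s[200,250:254].tolist())
c=[int(v) for v in proj("top",[[478,-302,14]])[0]]; print(c, t[c[1],c[0]-30:c[0]+30:1,1].tolist())
c=[int(v) for v in proj("scene",[[478,-302,14]])[0]]; print(c)
a=cv2.resize(t[170:230,305:370],(390,360),interpolation=cv2.INTER_CUBIC)
b=cv2.resize(s[c[1]-30:c[1]+30,c[0]-32:c[0]+33],(390,360),interpolation=cv2.INTER_CUBIC)
cv2.imwrite("pics/c2.png",np.hstack([a,b]))
```

```text
[[223, 222, 220], [230, 228, 227], [230, 228, 227], [230, 229, 227], [230, 229, 227], [230, 228, 226], [230, 228, 226], [231, 229, 228], [230, 228, 226], [229, 228, 226], [214, 214, 211], [171, 173, 165]]
[[180, 188, 193], [183, 190, 196], [190, 199, 202], [199, 209, 212], [202, 214, 216], [202, 213, 216], [201, 212, 215], [201, 212, 214], [202, 211, 215], [201, 211, 213], [201, 213, 215], [201, 211, 214], [202, 212, 215], [202, 213, 214], [200, 210, 212], [182, 190, 193], [172, 179, 184], [181, 188, 193]]
[[181, 189, 194], [183, 190, 195], [180, 188, 194], [182, 189, 195]]
[336, 199] [222, 221, 222, 220, 221, 221, 221, 165, 82, 114, 129, 132, 132, 131, 125, 123, 129, 129, 129, 132, 128, 118, 120, 129, 132, 131, 131, 130, 131, 131, 131, 132, 130, 130, 131, 131, 132, 131, 126, 113, 127, 131, 131, 131, 130, 130, 131, 92, 63, 98, 126, 131, 131, 130, 168, 214, 221, 221, 221, 221]
[340, 201]
```

View pics/c2.png

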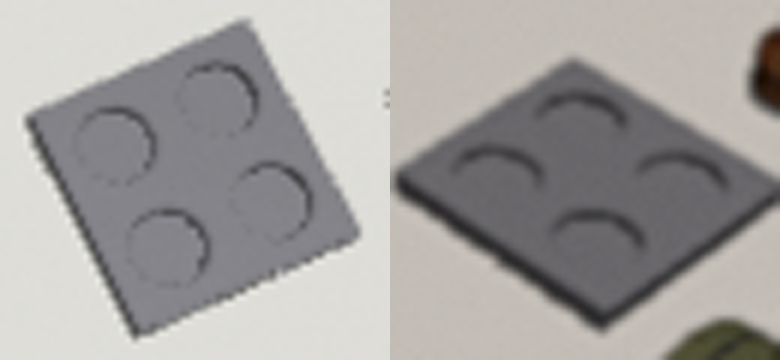

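The crop shows the tray's four recesses in both views: in the top crop at (117,146), (218,98), (168,247) and (270,200). Its side faces are darker, so I'll mask only the top face.

```bash
python3 - <<'E'
s=open('h.py').read()
i=s.index('    m=(im.min(2)>=233)');j=s.index('    m=cv2.morph')
open('h.py','w').write(s[:i]+'    m=(im.min(2)>=224) if cam=="top" else (im[:,:,1]>=204)\n'+s[j:])
E
python3 - <<'E'
from h import *
t=np.load("t.npy");s=np.load("s.npy")
for n,im in(("top",t),("scene",s)):
    for o in caps(im,n,a=(40,250)): print(n,"cap",*o)
    g=im.astype(int)
    c0=proj(n,[[478.5,-301.6,14]])[0].astype(int)
    ref=np.median(g[c0[1]-3:c0[1]+4,c0[0]-3:c0[0]+4],(0,1)); print(n,ref)
    m=(abs(g-ref).max(2)<25).astype(np.uint8)
    m=cv2.morphologyEx(m,cv2.MORPH_OPEN,np.ones((3,3)))
    cs,_=cv2.findContours(m,cv2.RETR_EXTERNAL,cv2.CHAIN_APPROX_NONE)
    for c in cs:
        if cv2.pointPolygonTest(c,(float(c0[0]),float(c0[1])),False)>0:
            P=cast(n,c.reshape(-1,2).astype(float),14)[:,:2]
            print(n,"tray",cv2.minAreaRect(P.astype(np.float32)), P.min(0),P.max(0))
E
```

```text
top cap [782.6 460.6] [116.7 149.2] 74
top cap [571.  -75.6] [270.8 181.1] 72
top cap [588.6  51.2] [234.9 181.9] 73
top cap [444.  -66.3] [274.2 215.9] 81
top cap [432.1  70.9] [235.6 225.5] 83
top cap [395.9 264.5] [180.6 244.9] 127
top [137. 131. 131.]
top tray ((479.5706481933594, -303.9585876464844), (150.80982971191406, 146.83729553222656), 14.862659454345703) [ 393.68293933 -390.48562773] [ 568.55755586 -216.64744174]
scene cap [571.4 -77.3] [265.6 194.8] 62
scene cap [588.3  49.5] [226.4 203.8] 69
scene cap [444.5 -68.1] [282.4 220.7] 79
scene cap [432.1  68.3] [241.9 238.9] 96
scene [106. 103. 105.]
scene tray ((480.4957275390625, -305.5687561035156), (147.29656982421875, 146.93614196777344), 15.047895431518555) [ 394.53776527 -393.02247968] [ 566.67416148 -219.82693661]
```

```bash
python3 -m jog '379.3 -384.1 90 0 0 23.83;379.3 -384.1 90 0 0 23.83;379.3 -384.1 90 0 0 23.83;379.3 -384.1 90 0 0 23.83;379.3 -384.1 90 0 0 23.83;379.3 -384.1 90 0 0 23.83;379.3 -384.1 90 0 0 23.83;379.3 -384.1 90 0 0 23.83;379.3 -384.1 90 0 0 23.83;379.3 -384.1 90 0 0 23.83;379.3 -384.1 90 0 0 23.83;379.3 -384.1 90 0 0 23.83;379.3 -384.1 90 0 0 23.83;379.3 -384.1 90 0 0 23.83;379.3 -384.1 90 0 0 23.83;379.3 -384.1 90 0 0 23.83;379.3 -384.1 90 0 0 23.83;379.3 -384.1 90 0 0 23.83' -0.23 20
python3 - <<'E'
from h import *
st=r.read_state();print(st["time_s"],st["ee_pos"],st["tool_rot"],st["gripper_width"])
t=r.grab_frame("top")[:,:,::-1];s=r.grab_frame("scene")[:,:,::-1]
u=proj("top",[st["ee_pos"]])[0].astype(int);v=proj("scene",[st["ee_pos"]])[0].astype(int);print(u,v)
a=cv2.resize(t[u[1]-40:u[1]+40,u[0]-40:u[0]+40],(400,400),interpolation=cv2.INTER_CUBIC)
b=cv2.resize(s[v[1]-40:v[1]+40,v[0]-40:v[0]+40],(400,400),interpolation=cv2.INTER_CUBIC)
cv2.imwrite("pics/c3.png",np.hstack([a,b]))
E
```

```text
time_s: 1.7
ee_pos: [443.7, -69.3, 149.0]
tool_rot: [1.0, -0.002, -0.0, 0.001]
wrist_force: [-0.2, -0.2, 0.2]
gripper_width: 0.61
grip_force: 0.0
1.7 [443.71555604 -69.34842192 148.99312455] [ 9.99997865e-01 -2.00025196e-03 -2.49217485e-05  5.17938812e-04] 0.610138355966418
[275 209] [283 196]
```

View pics/c3.png

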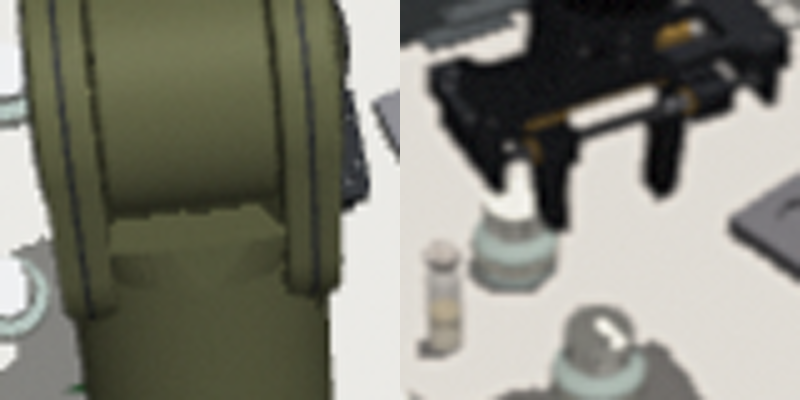

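The scene crop shows the open fingers above the shaded jar C, whose cap is at crop (598,335). I'm descending, closing and lifting a little.

```bash
python3 -m jog '0 0 20 0 0 0;0 0 45 0 0 0;0 0 70 0 0 0;0 0 90 0 0 0;0 0 100 0 0 0;0 0 105.7 0 0 0;0 0 105.7 0 0 0;0 0 105.7 0 0 0;0 0 105.7 0 0 0'
python3 -m jog '0 0 0 0 0 0;0 0 0 0 0 0;0 0 0 0 0 0;0 0 0 0 0 0;0 0 0 0 0 0;0 0 0 0 0 0;0 0 0 0 0 0' 1 15
```

```text
time_s: 2.55
ee_pos: [444.9, -67.4, 43.9]
tool_rot: [1.0, -0.0, 0.001, 0.0]
wrist_force: [0.3, 0.0, 0.4]
gripper_width: 0.613
grip_force: 0.0
time_s: 3.13
ee_pos: [444.8, -67.2, 43.7]
tool_rot: [1.0, -0.0, 0.001, 0.0]
wrist_force: [-0.6, -0.1, 6.2]
gripper_width: 0.461
grip_force: 15.0
```

```bash
python3 -m jog '0 0 -15 0 0 0;0 0 -40 0 0 0;0 0 -60 0 0 0;15 40 -60 0 0 0;30 80 -60 0 0 0;42 120 -60 0 0 0;54 160 -60 0 0 0;65 200 -60 0 0 0;74 235 -60 0 0 0;78.7 255 -60 0 0 0;78.7 262.3 -60 0 0 0;78.7 262.3 -45 0 0 0;78.7 262.3 -30 0 0 0;78.7 262.3 -15 0 0 0;78.7 262.3 -8 0 0 0;78.7 262.3 -8 0 0 0;78.7 262.3 -8 0 0 0'
python3 - <<'E'
from h import *
st=r.read_state();print(st["time_s"],st["ee_pos"],st["wrist_force"],st["gripper_width"],st["grip_force"])
s=r.grab_frame("scene")[:,:,::-1]
v=proj("scene",[[480,-305,14]])[0].astype(int)
b=cv2.resize(s[v[1]-40:v[1]+35,v[0]-50:v[0]+50],(800,600),interpolation=cv2.INTER_CUBIC)
cv2.imwrite("pics/c4.png",b)
E
```

```text
time_s: 4.55
ee_pos: [522.8, -328.4, 51.0]
tool_rot: [1.0, 0.0, -0.0, -0.0]
wrist_force: [1.0, -0.8, 0.0]
gripper_width: 0.461
grip_force: 15.0
4.55 [ 522.83952995 -328.44295751   51.01558857] [ 0.97538232 -0.75679111  0.00556401] 0.4611079822463792 14.999985855538398
```

View pics/c4.png

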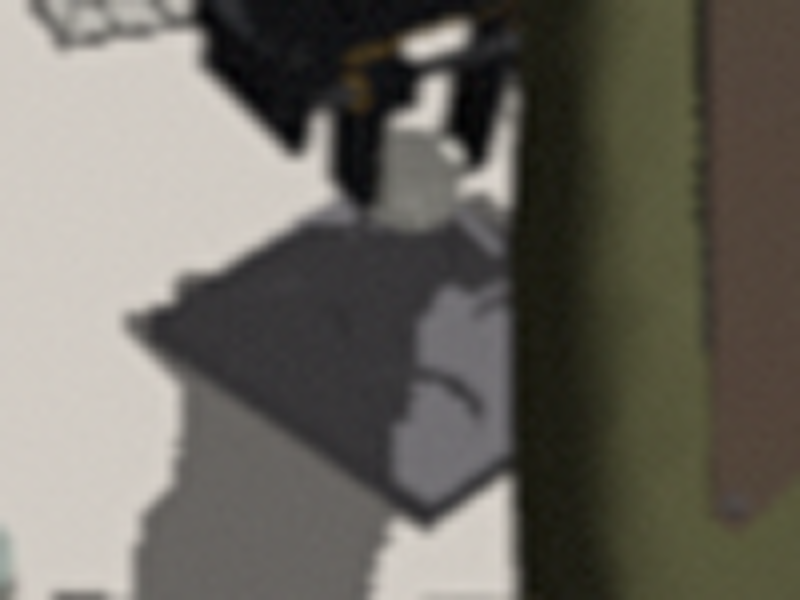

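```bash
python3 -m jog '0 0 10 0 0 0;0 0 20 0 0 0;0 0 26 0 0 0;0 0 30 0 0 0;0 0 32 0 0 0;0 0 34 0 0 0;0 0 34 0 0 0;0 0 34 0 0 0'
```

```text
time_s: 5.27
ee_pos: [524.7, -329.7, 17.9]
tool_rot: [1.0, 0.0, 0.002, 0.001]
wrist_force: [0.9, 0.2, 6.4]
gripper_width: 0.458
grip_force: 15.0
```

```bash
python3 -m jog '0 0 0 0 0 0;0 0 0 0 0 0;0 0 0 0 0 0;0 0 0 0 0 0'
```

```text
time_s: 5.6
ee_pos: [524.7, -329.7, 17.9]
tool_rot: [1.0, 0.0, 0.002, 0.001]
wrist_force: [0.5, 0.6, 7.0]
gripper_width: 0.457
grip_force: 15.0
```

```bash
python3 -m jog '1 0 0 0 0 0;2 0 0 0 0 0;2 0 0 0 0 0;2 0 0 0 0 0'; python3 -m jog '0 1 0 0 0 0;0 2 0 0 0 0;0 2 0 0 0 0;0 2 0 0 0 0'
```

```text
time_s: 5.93
ee_pos: [524.8, -329.8, 17.8]
tool_rot: [1.0, -0.0, -0.0, 0.0]
wrist_force: [-2.0, 0.9, 8.9]
gripper_width: 0.46
grip_force: 15.0
time_s: 6.27
ee_pos: [524.8, -331.1, 17.1]
tool_rot: [1.0, 0.0, -0.0, -0.0]
wrist_force: [-1.2, 2.2, 5.3]
gripper_width: 0.462
grip_force: 15.0
```

```bash
python3 -m jog '-1 0 0 0 0 0;-2 0 0 0 0 0;-2 0 0 0 0 0;-2 0 0 0 0 0'
```

```text
time_s: 6.6
ee_pos: [524.3, -331.3, 17.2]
tool_rot: [1.0, 0.0, 0.001, 0.0]
wrist_force: [3.9, 1.9, 1.6]
gripper_width: 0.458
grip_force: 15.0
```

```bash
python3 -m jog '0 -1 0 0 0 0;0 -1 0 0 0 0;0 -1 0.7 0 0 0;0 -1 0.7 0 0 0'
```

```text
time_s: 6.93
ee_pos: [524.0, -331.2, 16.8]
tool_rot: [1.0, -0.0, 0.001, 0.001]
wrist_force: [3.6, -0.1, 3.8]
gripper_width: 0.459
grip_force: 15.0
```

```bash
python3 -m jog '1 0 0 0 0 0;1 0 0 0 0 0;1 0 0 0 0 0;1 0 0 0 0 0;1 0 0 0 0 0' -0.23; python3 -m jog '0 0 -10 0 0 0;0 0 -35 0 0 0;0 0 -70 0 0 0;-20 -40 -105 0 0 0;-40 -80 -105 0 0 0;-60 -120 -105 0 0 0;-80 -160 -105 0 0 0;-100 -200 -105 0 0 0;-100 -200 -105 0 0 0'
python3 - <<'E'
from h import *
t=r.grab_frame("top")[:,:,::-1];s=r.grab_frame("scene")[:,:,::-1]
o=[]
for n,im in(("top",t),("scene",s)):
    v=proj(n,[[480,-305,14]])[0].astype(int)
    o.append(cv2.resize(im[v[1]-36:v[1]+36,v[0]-36:v[0]+36],(400,400),interpolation=cv2.INTER_CUBIC))
cv2.imwrite("pics/c5.png",np.hstack(o)); print(proj("top",[[480,-305,14]]),proj("scene",[[480,-305,14]]))
for n,im in(("top",t),("scene",s)):
    for q in caps(im,n,29,a=(20,250)): print(n,"cap29",*q)
E
```

```text
time_s: 7.35
ee_pos: [523.0, -330.4, 15.9]
tool_rot: [1.0, -0.0, -0.001, -0.0]
wrist_force: [-0.5, -0.4, 0.2]
gripper_width: 0.614
grip_force: 0.0
time_s: 8.1
ee_pos: [421.2, -126.7, 122.3]
tool_rot: [1.0, 0.002, -0.001, -0.001]
wrist_force: [0.6, 0.7, 0.2]
gripper_width: 0.618
grip_force: 0.0
[[337.26839728 198.55739653]] [[340.83578198 200.37276711]]
top cap29 [727.  -14.2] [247.6 146.7] 32
top cap29 [ 521. -330.] [342.3 185.6] 81
scene cap29 [ 694.3 -219.6] [285.9 168.7] 70
```

View pics/c5.png

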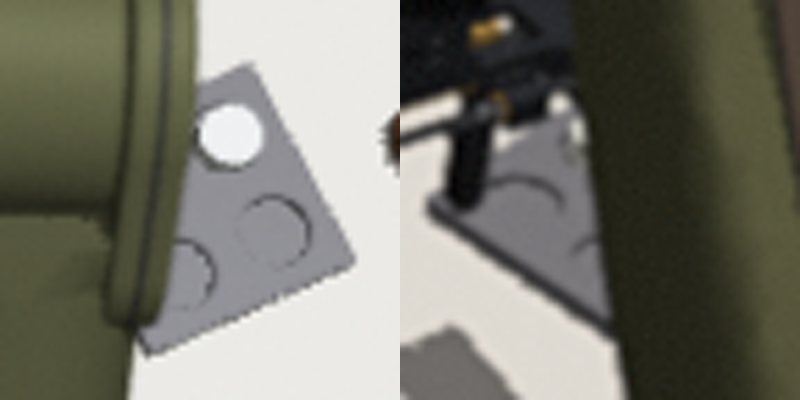

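The top crop shows the first cap lying flat and centred in the back right recess, at crop (230,135). The tray's true position agrees with the scene-camera estimate, so I'll use that. Next is cap A.

```bash
python3 -m jog '40 -14 0 0 0 0;80 -28 0 0 0 0;115 -42 0 0 0 0;140 -50 0 0 0 0;147.5 -53.2 10 0 0 0;147.5 -53.2 30 0 0 0;147.5 -53.2 50 0 0 0;147.5 -53.2 65 0 0 0;147.5 -53.2 73 0 0 0;147.5 -53.2 78 0 0 0;147.5 -53.2 78 0 0 0;147.5 -53.2 78 0 0 0;147.5 -53.2 78 0 0 0'
python3 -m jog '0 0 0 0 0 0;0 0 0 0 0 0;0 0 0 0 0 0;0 0 0 0 0 0;0 0 0 0 0 0;0 0 0 0 0 0' 1 15
python3 -m jog '0 0 -15 0 0 0;0 0 -40 0 0 0;0 0 -60 0 0 0;-15 40 -60 0 0 0;-30 80 -60 0 0 0;-45 120 -60 0 0 0;-58 155 -60 0 0 0;-65 180 -60 0 0 0;-66.1 185.8 -55 0 0 0;-66.1 185.8 -40 0 0 0;-66.1 185.8 -25 0 0 0;-66.1 185.8 -10 0 0 0;-66.1 185.8 0 0 0 0;-66.1 185.8 0 0 0 0;-66.1 185.8 0 0 0 0;-66.1 185.8 0 0 0 0'
```

```text
time_s: 9.28
ee_pos: [572.0, -77.7, 44.2]
tool_rot: [1.0, -0.0, 0.001, 0.0]
wrist_force: [0.1, 0.2, -0.5]
gripper_width: 0.617
grip_force: 0.0
time_s: 9.78
ee_pos: [572.0, -77.3, 44.0]
tool_rot: [1.0, -0.0, 0.001, 0.0]
wrist_force: [-1.3, -0.1, 6.1]
gripper_width: 0.455
grip_force: 15.0
time_s: 11.12
ee_pos: [505.9, -262.9, 43.8]
tool_rot: [1.0, 0.0, 0.0, 0.0]
wrist_force: [-0.7, 0.1, -0.7]
gripper_width: 0.461
grip_force: 15.0
```

```bash
python3 -m jog '0 0 10 0 0 0;0 0 16 0 0 0;0 0 20 0 0 0;0 0 23 0 0 0;0 0 25 0 0 0;0 0 25 0 0 0;0 0 25 0 0 0'
```

```text
time_s: 11.7
ee_pos: [505.4, -263.1, 18.2]
tool_rot: [1.0, -0.0, -0.0, 0.0]
wrist_force: [-1.1, -0.8, -0.4]
gripper_width: 0.465
grip_force: 15.0
```

```bash
python3 -m jog '0 0 1.5 0 0 0;0 0 1.5 0 0 0;0 0 1.5 0 0 0;0 0 1.5 0 0 0;0 0 1.5 0 0 0;0 0 1.5 0 0 0' -0.23;  python3 -m jog '0 0 -10 0 0 0;0 0 -35 0 0 0;0 0 -70 0 0 0;0 0 -103.2 0 0 0;0 0 -103.2 0 0 0'
python3 - <<'E'
from h import *
for n in("top","scene"):
    im=r.grab_frame(n)[:,:,::-1]
    for q in caps(im,n,57,a=(20,250)): print(n,"cap57",*q)
E
```

```text
time_s: 12.2
ee_pos: [505.4, -263.1, 16.9]
tool_rot: [1.0, -0.0, 0.0, 0.0]
wrist_force: [0.7, -0.2, 0.3]
gripper_width: 0.615
grip_force: 0.0
time_s: 12.62
ee_pos: [508.8, -264.9, 126.4]
tool_rot: [1.0, -0.0, 0.005, 0.002]
wrist_force: [0.7, -1.1, 0.3]
gripper_width: 0.61
grip_force: 0.0
top cap57 [715.1 -13.6] [247.6 146.7] 32
top cap57 [436.6 -61.9] [273.3 218.1] 26
scene cap57 [ 790.6 -310.3] [294.8 142.1] 62
scene cap57 [ 494.6 -315.7] [342.5 186.6] 34
scene cap57 [434.3 197.9] [197.9 254.3] 124
scene cap57 [458.9 326.5] [148.6 264.7] 244
scene cap57 [406.2 254.6] [181. 269.] 21
scene cap57 [364.2 194.6] [208.3 272.1] 63
scene cap57 [451.3 399.7] [121.3 276.8] 28
```

Run:
```python
from h import *
t=r.grab_frame("top")[:,:,::-1];s=r.grab_frame("scene")[:,:,::-1]
a=cv2.resize(t[150:270,130:370],(800,400)[0:2],interpolation=cv2.INTER_CUBIC)[:300] if 0 else cv2.resize(t[150:255,135:375],(686,300),interpolation=cv2.INTER_CUBIC)
b=cv2.resize(s[180:285,110:350],(686,300),interpolation=cv2.INTER_CUBIC)
cv2.imwrite("pics/c6.png",np.vstack([a,b]))
```

```text
(no output)
```

View pics/c6.png

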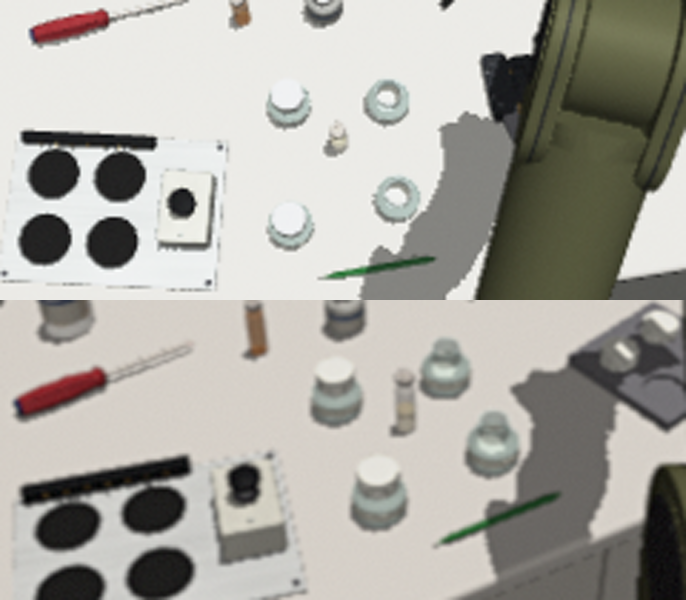

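The picture shows jars A and C open at top crop (387,100) and (396,198), and caps B and D still on at (289,98) and (290,219). Nothing has moved. Two caps are in the tray, and next is cap B.

```bash
python3 -m jog '10 -38 0 0 0 0;20 -76 0 0 0 0;30 -114 0 0 0 0;40 -152 0 0 0 0;50 -190 0 0 0 0;60 -228 0 0 0 0;70 -264 0 0 0 0;79 -296 0 0 0 0;83 -310 5 0 0 0;83 -312.6 25 0 0 0;83 -312.6 45 0 0 0;83 -312.6 62 0 0 0;83 -312.6 72 0 0 0;83 -312.6 77 0 0 0;83 -312.6 77 0 0 0;83 -312.6 77 0 0 0;83 -312.6 77 0 0 0'
python3 -m jog '0 0 0 0 0 0;0 0 0 0 0 0;0 0 0 0 0 0;0 0 0 0 0 0;0 0 0 0 0 0;0 0 0 0 0 0' 1 15
python3 -m jog '0 0 -15 0 0 0;0 0 -40 0 0 0;0 0 -65 0 0 0;-15 35 -65 0 0 0;-31 70 -65 0 0 0;-47 105 -65 0 0 0;-63 140 -65 0 0 0;-80 175 -65 0 0 0;-95 210 -65 0 0 0;-110 245 -65 0 0 0;-125 280 -65 0 0 0;-140 308 -65 0 0 0;-149 326 -60 0 0 0;-150.7 330.8 -50 0 0 0;-150.7 330.8 -35 0 0 0;-150.7 330.8 -20 0 0 0;-150.7 330.8 -5 0 0 0;-150.7 330.8 0 0 0 0;-150.7 330.8 0 0 0 0;-150.7 330.8 0 0 0 0'
python3 -m jog '0 0 10 0 0 0;0 0 16 0 0 0;0 0 20 0 0 0;0 0 23 0 0 0;0 0 25 0 0 0;0 0 25 0 0 0;0 0 25 0 0 0'
```

```text
time_s: 14.23
ee_pos: [589.0, 49.2, 43.8]
tool_rot: [1.0, -0.0, 0.001, 0.0]
wrist_force: [-0.1, -0.5, 0.3]
gripper_width: 0.617
grip_force: 0.0
time_s: 14.73
ee_pos: [588.9, 49.5, 43.7]
tool_rot: [1.0, -0.0, 0.001, -0.0]
wrist_force: [-0.7, 0.5, 6.5]
gripper_width: 0.455
grip_force: 15.0
time_s: 16.4
ee_pos: [438.1, -280.4, 42.9]
tool_rot: [1.0, 0.001, -0.0, -0.0]
wrist_force: [-0.6, 0.5, -0.6]
gripper_width: 0.457
grip_force: 15.0
time_s: 16.98
ee_pos: [437.7, -281.3, 18.0]
tool_rot: [1.0, -0.0, 0.0, 0.0]
wrist_force: [-0.8, 0.1, -0.4]
gripper_width: 0.453
grip_force: 15.0
```

```bash
python3 -m jog '0 0 1.5 0 0 0;0 0 1.5 0 0 0;0 0 1.5 0 0 0;0 0 1.5 0 0 0;0 0 1.5 0 0 0;0 0 1.5 0 0 0' -0.23;  python3 -m jog '0 0 -10 0 0 0;0 0 -35 0 0 0;0 0 -70 0 0 0;0 0 -103.5 0 0 0;0 0 -103.5 0 0 0'
cat >> h.py <<'E'
def jars(im,cam,z=18):
    # greenish glass bodies: hull centre cast at mid-body height
    g=im.astype(int);m=((g[:,:,1]-g[:,:,2]>5)&(g[:,:,1]-g[:,:,2]<40)&(g.max(2)>60)&(g[:,:,0]>g[:,:,2]-4)).astype(np.uint8)
    m=cv2.morphologyEx(m,cv2.MORPH_CLOSE,np.ones((5,5)));m=cv2.morphologyEx(m,cv2.MORPH_OPEN,np.ones((3,3)))
    cs,_=cv2.findContours(m,cv2.RETR_EXTERNAL,cv2.CHAIN_APPROX_NONE)
    for c in cs:
        h=cv2.convexHull(c);A=cv2.contourArea(h)
        if 60<A<500:
            M=cv2.moments(h);q=np.array([M['m10']/A,M['m01']/A]);p=cast(cam,q,z)[0]
            if 350<p[0]<700 and -450<p[1]<450: print(cam,"jar",p[:2].round(1),q.round(1),A)
E
python3 - <<'E'
from h import *
for n in("top","scene"):
    im=r.grab_frame(n)[:,:,::-1]; np.save("L"+n,im); jars(im,n)
for n,f in(("top","t"),("scene","s")): print("ref");jars(np.load(f+".npy"),n)
E
```

```text
time_s: 17.48
ee_pos: [437.7, -281.3, 16.6]
tool_rot: [1.0, -0.0, 0.0, 0.0]
wrist_force: [-0.2, -0.2, -0.2]
gripper_width: 0.619
grip_force: 0.0
time_s: 17.9
ee_pos: [440.4, -283.1, 125.8]
tool_rot: [1.0, -0.0, 0.004, 0.002]
wrist_force: [0.3, -0.3, -0.6]
gripper_width: 0.616
grip_force: 0.0
top jar [359.1 -16.8] [264.1 244. ] 73.0
top jar [417.1  65.6] [238.4 231.6] 61.0
top jar [443.1 -65.1] [273.7 218.6] 177.5
top jar [568.  -74.3] [270.5 185.2] 141.5
top jar [585.6  51. ] [235.8 185.9] 145.0
scene jar [420.3  72.5] [242.8 251.6] 147.0
scene jar [445.3 -68.2] [282.  229.9] 219.5
scene jar [587.3  49.7] [227.3 213.3] 188.0
scene jar [570.7 -76.4] [265.5 204.3] 191.5
ref
top jar [575.6  48.4] [236.9 188.4] 70.5
top jar [561.7 -73.9] [270.7 186.8] 95.5
ref
scene jar [420.4  72.5] [242.8 251.5] 146.0
scene jar [433.6 -61.6] [282.  233.1] 139.5
scene jar [575.8  52.7] [227.8 215.9] 112.5
scene jar [559.8 -70.6] [265.4 206.9] 105.0
```

```bash
python3 -m jog '5 -38 0 0 0 0;5 -76 0 0 0 0;5 -114 0 0 0 0;5 -152 0 0 0 0;5 -190 0 0 0 0;5 -228 0 0 0 0;5 -266 0 0 0 0;0 -304 0 0 0 0;-4 -335 0 0 0 0;-5.5 -348 5 0 0 0;-5.5 -349.6 25 0 0 0;-5.5 -349.6 45 0 0 0;-5.5 -349.6 62 0 0 0;-5.5 -349.6 72 0 0 0;-5.5 -349.6 77 0 0 0;-5.5 -349.6 77 0 0 0;-5.5 -349.6 77 0 0 0;-5.5 -349.6 77 0 0 0'
python3 -m jog '0 0 0 0 0 0;0 0 0 0 0 0;0 0 0 0 0 0;0 0 0 0 0 0;0 0 0 0 0 0;0 0 0 0 0 0' 1 15
python3 -m jog '0 0 -15 0 0 0;0 0 -40 0 0 0;5 0 -65 0 0 0;10 40 -65 0 0 0;10 80 -65 0 0 0;10 120 -65 0 0 0;10 160 -65 0 0 0;13 200 -65 0 0 0;15 240 -65 0 0 0;18 280 -65 0 0 0;20 320 -65 0 0 0;22 360 -65 0 0 0;23 395 -65 0 0 0;23.7 413 -60 0 0 0;23.7 417.2 -45 0 0 0;23.7 417.2 -30 0 0 0;23.7 417.2 -15 0 0 0;23.7 417.2 0 0 0 0;23.7 417.2 0 0 0 0;23.7 417.2 0 0 0 0'
python3 -m jog '0 0 10 0 0 0;0 0 16 0 0 0;0 0 20 0 0 0;0 0 23 0 0 0;0 0 25 0 0 0;0 0 25 0 0 0;0 0 25 0 0 0'
```

```text
time_s: 19.5
ee_pos: [433.3, 68.4, 43.8]
tool_rot: [1.0, -0.0, -0.002, 0.0]
wrist_force: [0.2, 0.0, -0.2]
gripper_width: 0.613
grip_force: 0.0
time_s: 20.0
ee_pos: [433.6, 68.6, 44.3]
tool_rot: [1.0, 0.0, -0.001, 0.0]
wrist_force: [-0.6, -0.5, 0.6]
gripper_width: 0.464
grip_force: 15.0
time_s: 21.67
ee_pos: [456.6, -348.3, 43.9]
tool_rot: [1.0, -0.0, -0.002, -0.0]
wrist_force: [-0.0, -0.2, -0.1]
gripper_width: 0.462
grip_force: 15.0
time_s: 22.25
ee_pos: [457.2, -348.7, 19.5]
tool_rot: [1.0, -0.0, -0.001, 0.0]
wrist_force: [-1.3, 0.6, -0.3]
gripper_width: 0.462
grip_force: 15.0
```

```bash
python3 -m jog '0 0 2.5 0 0 0;0 0 2.5 0 0 0;0 0 2.5 0 0 0;0 0 2.5 0 0 0;0 0 2.5 0 0 0;0 0 2.5 0 0 0' -0.23;  python3 -m jog '0 0 -10 0 0 0;0 0 -35 0 0 0;0 0 -70 0 0 0;0 0 -104.5 0 0 0;0 -40 -104.5 0 0 0;0 -80 -104.5 0 0 0;0 -120 -104.5 0 0 0;0 -160 -104.5 0 0 0;0 -200 -104.5 0 0 0;0 -240 -104.5 0 0 0;0 -280 -104.5 0 0 0;0 -280 -104.5 0 0 0'
python3 - <<'E'
from h import *
o=[]
for n in("top","scene"):
    im=r.grab_frame(n)[:,:,::-1]; jars(im,n)
    v=proj(n,[[480,-305,14]])[0].astype(int)
    o.append(cv2.resize(im[v[1]-30:v[1]+30,v[0]-30:v[0]+30],(400,400),interpolation=cv2.INTER_CUBIC))
    H=im.astype(int)
    for q in caps(im,n,29,a=(20,250)): print(n,*q)
cv2.imwrite("pics/c7.png",np.hstack(o))
E
```

```text
time_s: 22.75
ee_pos: [457.3, -348.7, 17.0]
tool_rot: [1.0, -0.0, -0.001, 0.0]
wrist_force: [-0.3, 0.5, -0.6]
gripper_width: 0.611
grip_force: 0.0
time_s: 23.75
ee_pos: [457.0, -58.4, 121.4]
tool_rot: [1.0, 0.007, -0.002, -0.003]
wrist_force: [-1.2, -0.1, 0.4]
gripper_width: 0.614
grip_force: 0.0
top jar [444.1 -75.5] [276.5 217.9] 101.0
top [ 520.6 -330. ] [342.3 185.7] 83
top [ 503.1 -261.1] [324.7 193.2] 82
top [ 454.8 -346.7] [350.9 202.4] 85
top [ 435.9 -279.5] [333.6 210.4] 85
scene jar [434.4  66.8] [242.5 247.6] 269.5
scene jar [443.1 -68. ] [282.3 230.4] 254.5
scene jar [587.3  49.2] [227.4 213.3] 207.0
scene jar [567.2 -66.3] [263.2 205.9] 107.5
scene [574.4  57. ] [226.5 214. ] 24
```

View pics/c7.png

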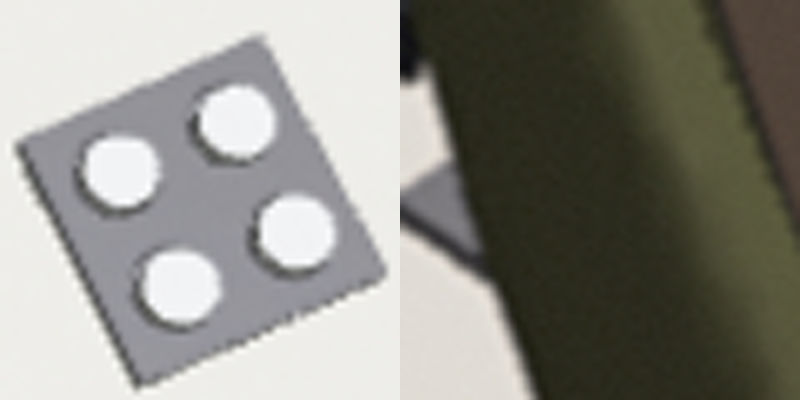

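The crop shows all four caps flat in their recesses, and their measured spacing is about 70 mm as it should be. Jar C is next, to the back left pad.

```bash
python3 -m jog '-11.3 -0.9 0 0 0 0;-11.3 -0.9 10 0 0 0;-11.3 -0.9 35 0 0 0;-11.3 -0.9 58 0 0 0;-11.3 -0.9 73 0 0 0;-11.3 -0.9 80 0 0 0;-11.3 -0.9 83.5 0 0 0;-11.3 -0.9 83.5 0 0 0;-11.3 -0.9 83.5 0 0 0'
python3 -m jog '0 0 0 0 0 0;0 0 0 0 0 0;0 0 0 0 0 0;0 0 0 0 0 0;0 0 0 0 0 0;0 0 0 0 0 0;0 0 0 0 0 0' 1 25
python3 -m jog '0 0 -4 0 0 0;0 0 -10 0 0 0;0 0 -20 0 0 0;0 0 -20 0 0 0;0 0 -20 0 0 0'
```

```text
time_s: 24.6
ee_pos: [446.3, -68.5, 38.4]
tool_rot: [1.0, -0.001, -0.001, 0.001]
wrist_force: [-0.2, -0.4, 0.7]
gripper_width: 0.612
grip_force: 0.0
time_s: 25.18
ee_pos: [446.3, -67.6, 38.3]
tool_rot: [1.0, 0.0, -0.001, 0.0]
wrist_force: [0.2, 0.2, 6.4]
gripper_width: 0.369
grip_force: 25.0
time_s: 25.6
ee_pos: [446.4, -67.8, 58.2]
tool_rot: [1.0, 0.0, -0.001, 0.0]
wrist_force: [0.5, 0.2, -1.8]
gripper_width: 0.368
grip_force: 25.0
```

```bash
python3 -m jog '0 0 -25 0 0 0;0 0 -55 0 0 0;3 -12 -70 0 0 0;10 -42 -70 0 0 0;18 -76 -70 0 0 0;26 -110 -70 0 0 0;34 -144 -70 0 0 0;42 -178 -70 0 0 0;50 -212 -70 0 0 0;58 -246 -70 0 0 0;66 -280 -70 0 0 0;74 -314 -70 0 0 0;82 -348 -70 0 0 0;90 -378 -70 0 0 0;95 -402 -70 0 0 0;99 -417 -70 0 0 0;100.8 -425.6 -65 0 0 0;100.8 -425.6 -50 0 0 0;100.8 -425.6 -35 0 0 0;100.8 -425.6 -20 0 0 0'
python3 -m jog '0 0 0 0 0 0;0 0 10 0 0 0;0 0 18 0 0 0;0 0 24 0 0 0;0 0 28 0 0 0;0 0 30 0 0 0;0 0 30 0 0 0;0 0 30 0 0 0'
```

```text
time_s: 27.27
ee_pos: [546.4, 356.7, 75.8]
tool_rot: [1.0, -0.0, -0.002, 0.001]
wrist_force: [-0.0, -0.6, -1.2]
gripper_width: 0.364
grip_force: 25.0
time_s: 27.93
ee_pos: [547.1, 357.9, 47.6]
tool_rot: [1.0, -0.0, -0.001, 0.0]
wrist_force: [-0.4, -1.2, -2.0]
gripper_width: 0.364
grip_force: 25.0
```

```bash
python3 -m jog '0 0 1 0 0 0;0 0 2 0 0 0;0 0 2 0 0 0;0 0 2 0 0 0'; python3 -m jog '0 0 0 0 0 0;0 0 0 0 0 0;0 0 0 0 0 0;0 0 0 0 0 0;0 0 0 0 0 0' -0.23;  python3 -m jog '0 0 -10 0 0 0;0 0 -35 0 0 0;0 0 -65 0 0 0;0 0 -85 0 0 0;0 30 -85 0 0 0;0 65 -85 0 0 0;0 105 -85 0 0 0;0 145 -85 0 0 0;0 185 -85 0 0 0;0 200 -85 0 0 0;0 200 -85 0 0 0'
python3 - <<'E'
from h import *
for n in("top","scene"):
    im=r.grab_frame(n)[:,:,::-1]; np.save("L"+n,im); jars(im,n)
E
```

```text
time_s: 28.27
ee_pos: [547.2, 358.1, 45.9]
tool_rot: [1.0, -0.0, -0.001, -0.0]
wrist_force: [-1.6, 0.1, 1.8]
gripper_width: 0.368
grip_force: 25.0
time_s: 28.68
ee_pos: [546.8, 357.8, 45.2]
tool_rot: [1.0, -0.0, -0.001, 0.0]
wrist_force: [0.7, -0.8, -0.1]
gripper_width: 0.616
grip_force: 0.0
time_s: 29.6
ee_pos: [547.7, 151.2, 132.0]
tool_rot: [1.0, -0.005, -0.001, 0.002]
wrist_force: [-0.2, -0.6, 0.9]
gripper_width: 0.614
grip_force: 0.0
top jar [359.1 -18.1] [264.5 243.9] 75.0
top jar [430.9  70.8] [236.4 228. ] 176.0
top jar [587.1  48.5] [236.5 185.4] 139.0
top jar [570.7 -74. ] [270.3 184.5] 155.0
scene jar [556.2 357.9] [131.4 253.8] 339.0
scene jar [432.3  68.3] [242.4 248.3] 253.0
scene jar [587.8  49.3] [227.3 213.2] 214.5
scene jar [571.6 -76.9] [265.5 204. ] 185.5
```

```bash
python3 -m jog '4 35 0 0 0 0;8 72 0 0 0 0;12 110 0 0 0 0;16 148 0 0 0 0;21 186 0 0 0 0;25 220 0 0 0 0;26.2 234.5 10 0 0 0;26.2 234.5 30 0 0 0;26.2 234.5 52 0 0 0;26.2 234.5 72 0 0 0;26.2 234.5 85 0 0 0;26.2 234.5 90 0 0 0;26.2 234.5 93 0 0 0;26.2 234.5 93 0 0 0;26.2 234.5 93 0 0 0'
python3 -m jog '0 0 0 0 0 0;0 0 0 0 0 0;0 0 0 0 0 0;0 0 0 0 0 0;0 0 0 0 0 0;0 0 0 0 0 0;0 0 0 0 0 0' 1 25
python3 -m jog '0 0 -4 0 0 0;0 0 -10 0 0 0;0 0 -20 0 0 0;0 0 -20 0 0 0;0 0 -20 0 0 0'
```

```text
time_s: 30.95
ee_pos: [573.8, -76.1, 38.1]
tool_rot: [1.0, 0.0, -0.001, 0.0]
wrist_force: [0.3, -0.2, 0.3]
gripper_width: 0.617
grip_force: 0.0
time_s: 31.53
ee_pos: [573.3, -76.7, 38.0]
tool_rot: [1.0, -0.0, -0.001, 0.0]
wrist_force: [-0.6, 0.4, 4.8]
gripper_width: 0.365
grip_force: 25.0
time_s: 31.95
ee_pos: [573.5, -76.8, 58.2]
tool_rot: [1.0, -0.0, -0.001, 0.0]
wrist_force: [-0.7, -0.3, -2.1]
gripper_width: 0.365
grip_force: 25.0
```

```bash
python3 -m jog '0 0 -25 0 0 0;0 0 -55 0 0 0;-2 -12 -70 0 0 0;-6 -42 -70 0 0 0;-10 -76 -70 0 0 0;-14 -110 -70 0 0 0;-18 -144 -70 0 0 0;-22 -178 -70 0 0 0;-26 -212 -70 0 0 0;-30 -246 -70 0 0 0;-35 -280 -70 0 0 0;-39 -310 -70 0 0 0;-41 -333 -70 0 0 0;-43 -346 -70 0 0 0;-43.5 -351.8 -65 0 0 0;-43.5 -351.8 -50 0 0 0;-43.5 -351.8 -35 0 0 0;-43.5 -351.8 -20 0 0 0'
python3 -m jog '0 0 0 0 0 0;0 0 10 0 0 0;0 0 18 0 0 0;0 0 24 0 0 0;0 0 28 0 0 0;0 0 30 0 0 0;0 0 31 0 0 0;0 0 32 0 0 0;0 0 32 0 0 0;0 0 32 0 0 0'; python3 -m jog '0 0 0 0 0 0;0 0 0 0 0 0;0 0 0 0 0 0;0 0 0 0 0 0;0 0 0 0 0 0' -0.23;  python3 -m jog '0 0 -10 0 0 0;0 0 -35 0 0 0;0 0 -65 0 0 0;0 0 -85 0 0 0;0 30 -85 0 0 0;0 65 -85 0 0 0;0 105 -85 0 0 0;0 145 -85 0 0 0;0 185 -85 0 0 0;0 200 -85 0 0 0;0 200 -85 0 0 0'
python3 - <<'E'
from h import *
o=[]
for n in("top","scene"):
    im=r.grab_frame(n)[:,:,::-1]; np.save("L"+n,im); jars(im,n)
    v=proj(n,[[495,325,14]])[0].astype(int)
    o.append(cv2.resize(im[v[1]-30:v[1]+30,v[0]-30:v[0]+30],(400,400),interpolation=cv2.INTER_CUBIC))
cv2.imwrite("pics/c8.png",np.hstack(o))
E
```

```text
time_s: 33.45
ee_pos: [530.1, 272.9, 76.8]
tool_rot: [1.0, -0.001, -0.001, 0.001]
wrist_force: [-0.0, 0.4, -0.3]
gripper_width: 0.364
grip_force: 25.0
time_s: 34.28
ee_pos: [529.7, 275.2, 45.7]
tool_rot: [1.0, 0.0, -0.001, 0.0]
wrist_force: [0.3, -0.4, -1.6]
gripper_width: 0.369
grip_force: 25.0
time_s: 34.7
ee_pos: [529.7, 275.2, 45.6]
tool_rot: [1.0, -0.0, -0.001, 0.0]
wrist_force: [-0.4, -0.6, -0.3]
gripper_width: 0.612
grip_force: 0.0
time_s: 35.62
ee_pos: [530.1, 68.8, 131.9]
tool_rot: [1.0, -0.005, -0.001, 0.002]
wrist_force: [0.2, 0.7, 0.4]
gripper_width: 0.61
grip_force: 0.0
top jar [359.1 -18.3] [264.5 243.9] 75.5
top jar [430.9  70.7] [236.4 228. ] 175.5
scene jar [556.3 357.8] [131.4 253.7] 339.0
scene jar [434.5  67.6] [242.3 247.7] 281.5
scene jar [539.2 273.4] [162.1 247.7] 313.0
scene jar [586.9  49.7] [227.3 213.4] 202.5
```

View pics/c8.png

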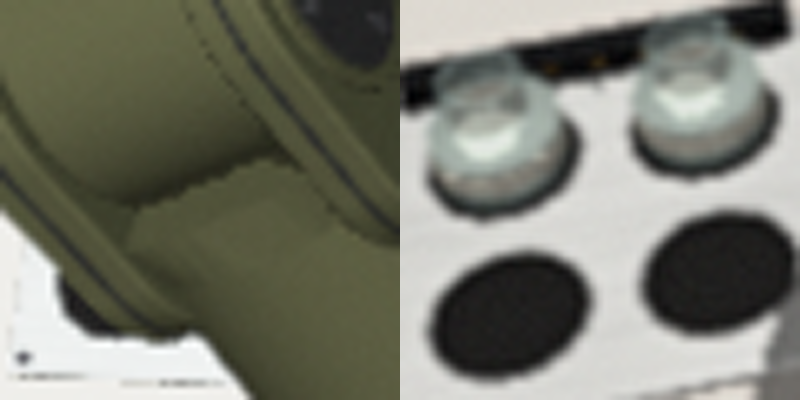

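The crop shows both rear pads holding upright jars at about (505,150) and (705,105), nearly centred, with both front pads free. Jar B is next, to the front left pad.

```bash
python3 -m jog '30 12 0 0 0 0;55 22 0 0 0 0;59.3 25.5 10 0 0 0;59.3 25.5 30 0 0 0;59.3 25.5 52 0 0 0;59.3 25.5 72 0 0 0;59.3 25.5 85 0 0 0;59.3 25.5 90 0 0 0;59.3 25.5 93 0 0 0;59.3 25.5 93 0 0 0;59.3 25.5 93 0 0 0'
python3 -m jog '0 0 0 0 0 0;0 0 0 0 0 0;0 0 0 0 0 0;0 0 0 0 0 0;0 0 0 0 0 0;0 0 0 0 0 0;0 0 0 0 0 0' 1 25
python3 -m jog '0 0 -4 0 0 0;0 0 -10 0 0 0;0 0 -20 0 0 0;0 0 -20 0 0 0;0 0 -20 0 0 0'
python3 - <<'E'
from h import *
o=[]
im=r.grab_frame("top")[:,:,::-1];v=proj("top",[[495,325,14]])[0].astype(int)
cv2.imwrite("pics/c9.png",cv2.resize(im[v[1]-30:v[1]+30,v[0]-30:v[0]+30],(500,500),interpolation=cv2.INTER_CUBIC)); print(v)
E
```

```text
time_s: 36.63
ee_pos: [589.4, 49.9, 38.2]
tool_rot: [1.0, 0.0, -0.001, 0.0]
wrist_force: [0.6, 0.6, -0.4]
gripper_width: 0.616
grip_force: 0.0
time_s: 37.22
ee_pos: [589.1, 49.7, 37.9]
tool_rot: [1.0, -0.0, -0.001, 0.0]
wrist_force: [-1.5, 0.3, 6.3]
gripper_width: 0.367
grip_force: 25.0
time_s: 37.63
ee_pos: [589.4, 49.6, 58.1]
tool_rot: [1.0, -0.0, -0.001, 0.0]
wrist_force: [-0.6, 1.1, -1.6]
gripper_width: 0.366
grip_force: 25.0
[163 222]
```

View pics/c9.png

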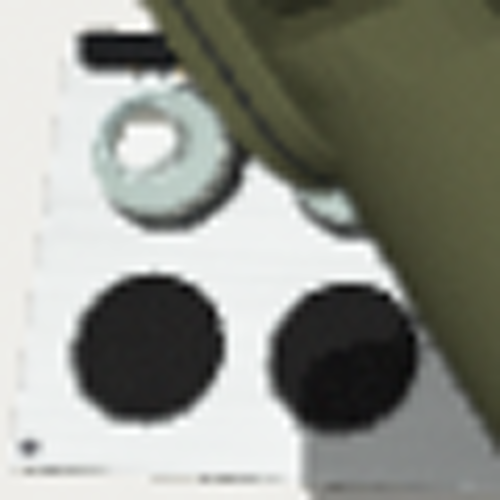

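The crop shows the back-left jar standing on its pad and both front pads free.

```bash
python3 -m jog '0 0 -25 0 0 0;0 0 -55 0 0 0;-4 -10 -72 0 0 0;-15 -40 -72 0 0 0;-28 -74 -72 0 0 0;-41 -108 -72 0 0 0;-54 -142 -72 0 0 0;-67 -176 -72 0 0 0;-80 -210 -72 0 0 0;-93 -244 -72 0 0 0;-105 -276 -72 0 0 0;-115 -301 -72 0 0 0;-121 -317 -72 0 0 0;-124.1 -325.1 -68 0 0 0;-124.1 -325.1 -50 0 0 0;-124.1 -325.1 -35 0 0 0;-124.1 -325.1 -20 0 0 0;-124.1 -325.1 -20 0 0 0'
python3 -m jog '0 0 10 0 0 0;0 0 18 0 0 0;0 0 24 0 0 0;0 0 28 0 0 0;0 0 30 0 0 0;0 0 31 0 0 0;0 0 32 0 0 0;0 0 32 0 0 0;0 0 32 0 0 0'; python3 -m jog '0 0 0 0 0 0;0 0 0 0 0 0;0 0 0 0 0 0;0 0 0 0 0 0;0 0 0 0 0 0' -0.23;  python3 -m jog '0 0 -10 0 0 0;0 0 -35 0 0 0;0 0 -65 0 0 0;0 0 -85 0 0 0;0 30 -85 0 0 0;0 65 -85 0 0 0;0 105 -85 0 0 0;0 145 -85 0 0 0;0 185 -85 0 0 0;0 200 -85 0 0 0;0 200 -85 0 0 0'
python3 - <<'E'
from h import *
for n in("top","scene"):
    im=r.grab_frame(n)[:,:,::-1]; np.save("L"+n,im); jars(im,n)
E
```

```text
time_s: 39.18
ee_pos: [463.3, 372.6, 74.6]
tool_rot: [1.0, -0.001, -0.004, 0.002]
wrist_force: [-0.9, -0.3, -1.5]
gripper_width: 0.363
grip_force: 25.0
time_s: 39.93
ee_pos: [464.9, 374.9, 45.8]
tool_rot: [1.0, -0.0, -0.001, 0.0]
wrist_force: [-0.0, -0.3, -1.5]
gripper_width: 0.367
grip_force: 25.0
time_s: 40.35
ee_pos: [464.9, 374.8, 45.7]
tool_rot: [1.0, -0.0, -0.001, 0.0]
wrist_force: [-0.4, -0.4, 0.6]
gripper_width: 0.618
grip_force: 0.0
time_s: 41.27
ee_pos: [465.4, 169.2, 132.0]
tool_rot: [1.0, -0.005, -0.001, 0.001]
wrist_force: [-0.6, -0.5, 0.5]
gripper_width: 0.615
grip_force: 0.0
top jar [359.1 -18.3] [264.5 243.9] 75.5
top jar [430.9  70.8] [236.4 228. ] 176.0
scene jar [433.4  67.8] [242.4 247.9] 258.0
scene jar [539.8 273.8] [161.9 247.6] 311.0
```

```bash
python3 -m jog '-10 35 0 0 0 0;-20 70 0 0 0 0;-28 98 0 0 0 0;-30.4 106.5 10 0 0 0;-30.4 106.5 30 0 0 0;-30.4 106.5 52 0 0 0;-30.4 106.5 72 0 0 0;-30.4 106.5 85 0 0 0;-30.4 106.5 90 0 0 0;-30.4 106.5 93 0 0 0;-30.4 106.5 93 0 0 0;-30.4 106.5 93 0 0 0'
python3 -m jog '0 0 0 0 0 0;0 0 0 0 0 0;0 0 0 0 0 0;0 0 0 0 0 0;0 0 0 0 0 0;0 0 0 0 0 0;0 0 0 0 0 0' 1 25
python3 -m jog '0 0 -4 0 0 0;0 0 -10 0 0 0;0 0 -20 0 0 0;0 0 -20 0 0 0;0 0 -20 0 0 0'
```

```text
time_s: 42.37
ee_pos: [435.7, 70.1, 38.2]
tool_rot: [1.0, -0.001, -0.002, -0.0]
wrist_force: [-0.2, 0.3, 0.3]
gripper_width: 0.615
grip_force: 0.0
time_s: 42.95
ee_pos: [435.2, 68.7, 38.6]
tool_rot: [1.0, -0.0, -0.002, -0.0]
wrist_force: [-0.2, 1.3, 3.7]
gripper_width: 0.363
grip_force: 25.0
time_s: 43.37
ee_pos: [435.2, 68.1, 58.5]
tool_rot: [1.0, -0.0, -0.002, 0.001]
wrist_force: [-0.6, -0.9, -2.5]
gripper_width: 0.363
grip_force: 25.0
```

```bash
python3 -m jog '0 0 -25 0 0 0;0 0 -55 0 0 0;0 0 -76 0 0 0;2 -25 -80 0 0 0;4 -58 -80 0 0 0;6 -92 -80 0 0 0;8 -126 -80 0 0 0;10 -160 -80 0 0 0;12 -190 -80 0 0 0;13 -212 -80 0 0 0;13.9 -222 -80 0 0 0;13.9 -224.6 -76 0 0 0;13.9 -224.6 -60 0 0 0;13.9 -224.6 -40 0 0 0;13.9 -224.6 -20 0 0 0;13.9 -224.6 -20 0 0 0'
python3 -m jog '0 0 10 0 0 0;0 0 18 0 0 0;0 0 24 0 0 0;0 0 28 0 0 0;0 0 30 0 0 0;0 0 31 0 0 0;0 0 32 0 0 0;0 0 32 0 0 0;0 0 32 0 0 0'; python3 -m jog '0 0 0 0 0 0;0 0 0 0 0 0;0 0 0 0 0 0;0 0 0 0 0 0;0 0 0 0 0 0' -0.23;  python3 -m jog '0 0 -10 0 0 0;0 0 -35 0 0 0;0 0 -65 0 0 0;0 0 -85 0 0 0;0 30 -85 0 0 0;0 65 -85 0 0 0;0 105 -85 0 0 0;0 145 -85 0 0 0;0 185 -85 0 0 0;0 222 -85 0 0 0;0 260 -85 0 0 0;0 300 -85 0 0 0;0 340 -85 0 0 0;0 360 -85 0 0 0;0 360 -85 0 0 0'
python3 - <<'E'
from h import *
o=[]
for n in("top","scene"):
    im=r.grab_frame(n)[:,:,::-1]; np.save("L"+n,im); jars(im,n)
    v=proj(n,[[480,300,14]])[0].astype(int)
    o.append(cv2.resize(im[v[1]-36:v[1]+36,v[0]-36:v[0]+36],(400,400),interpolation=cv2.INTER_CUBIC)); print(v)
cv2.imwrite("pics/c10.png",np.hstack(o))
E
```

```text
time_s: 44.7
ee_pos: [447.0, 289.7, 75.2]
tool_rot: [1.0, -0.002, -0.005, 0.002]
wrist_force: [-0.8, -0.2, -2.0]
gripper_width: 0.367
grip_force: 25.0
time_s: 45.45
ee_pos: [449.1, 293.1, 46.4]
tool_rot: [1.0, 0.0, -0.002, 0.0]
wrist_force: [0.4, 1.2, -1.5]
gripper_width: 0.367
grip_force: 25.0
time_s: 45.87
ee_pos: [449.0, 293.0, 46.3]
tool_rot: [1.0, -0.0, -0.002, 0.0]
wrist_force: [0.3, 0.7, -0.0]
gripper_width: 0.621
grip_force: 0.0
time_s: 47.12
ee_pos: [449.4, -73.4, 132.7]
tool_rot: [1.0, -0.005, -0.001, 0.002]
wrist_force: [0.6, 0.4, 0.3]
gripper_width: 0.612
grip_force: 0.0
top jar [447.5 296.7] [172.3 233.6] 191.5
top jar [531.1 278.5] [175.2 210. ] 191.5
top jar [520.6 365.5] [151.2 216.6] 435.5
[170 224]
[158 266]
```

View pics/c10.png

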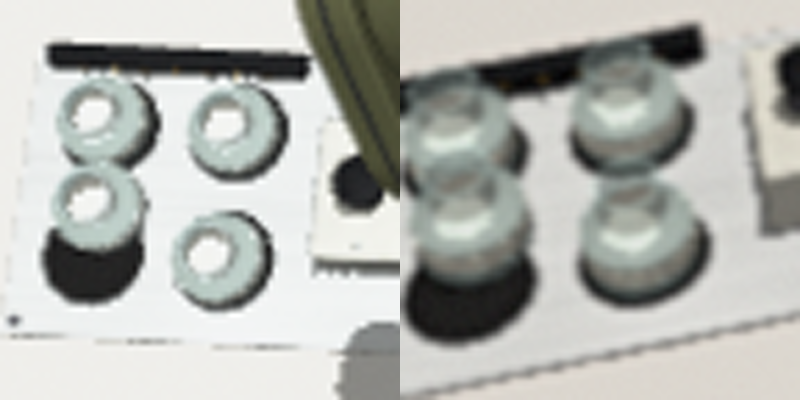

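The picture shows that the jar on the front left pad has been knocked backward, its rim now at top crop (90,203). It still stands upright against the back-left jar. The other three stand well on their pads. I'll measure the jars by their rim openings.

Run:
```python
from h import *
im=np.load("Ltop.npy");g=im.astype(int)
for nm,thr in(("a",3),("b",5)):
    neutral=((g[:,:,1]-g[:,:,2]<thr)&(g.min(2)>215)).astype(np.uint8)
    for c,A in blobs(neutral,6,80):
        p=cast("top",c,54)[0]
        if 400<p[0]<600 and 230<p[1]<420: print(nm,"hole",c.round(2),A,p[:2].round(1))
# jar silhouettes: green pixels, pads dark excluded, print extents in merged blob
m=((g[:,:,1]-g[:,:,2]>5)&(g.max(2)>90)).astype(np.uint8)
m=cv2.morphologyEx(m,cv2.MORPH_CLOSE,cv2.getStructuringElement(cv2.MORPH_ELLIPSE,(5,5)))
d=cv2.distanceTransform(cv2.morphologyEx(m,cv2.MORPH_CLOSE,np.ones((7,7))),cv2.DIST_L2,5)
pk=(d==cv2.dilate(d,np.ones((9,9))))&(d>5)
for y,x in np.argwhere(pk): 
    p=cast("top",[x,y],30)[0]
    if 400<p[0]<600 and 230<p[1]<420: print("dt",x,y,d[y,x].round(1),p[:2].round(1))
```

```text
a hole [144.33 202.67] 6 [565.  376.3]
a hole [165.11 214.3 ] 79 [511.3 307.8]
a hole [149.92 207.96] 24 [542.6 358.4]
a hole [173.54 209.83] 24 [522.6 277.3]
a hole [177.06 222.11] 18 [477.  269.4]
a hole [149.16 224.  ] 25 [485.9 365.4]
a hole [167.33 225.44] 9 [470.7 303.7]
a hole [162.12 229.38] 16 [459.9 322.7]
a hole [170.87 233.4 ] 30 [441.1 294.2]
b hole [150.12 208.  ] 26 [542.4 357.7]
b hole [173.83 210.  ] 29 [521.8 276.3]
b hole [149.27 224.  ] 26 [485.9 365. ]
b hole [170.94 233.58] 33 [440.4 294. ]
dt 151 209 7.6 [545.3 361. ]
dt 151 210 7.6 [541.6 361.3]
dt 175 210 7.6 [527.8 276.9]
dt 151 224 7.8 [490.9 365.2]
dt 172 234 7.8 [443.6 295.5]
```

```bash
python3 -m jog '4 -40 0 0 0 0;8 -80 0 0 0 0;12 -120 0 0 0 0;16 -160 0 0 0 0;20 -200 0 0 0 0;24 -240 0 0 0 0;28 -280 0 0 0 0;32 -320 0 0 0 0;36 -358 0 0 0 0;40 -392 0 0 0 0;43 -420 0 0 0 0;43.8 -430.9 0 0 0 0;43.8 -430.9 10 0 0 0;43.8 -430.9 35 0 0 0;43.8 -430.9 58 0 0 0;43.8 -430.9 73 0 0 0;43.8 -430.9 81 0 0 0;43.8 -430.9 85 0 0 0;43.8 -430.9 85 0 0 0;43.8 -430.9 85 0 0 0'
python3 -m jog '0 0 0 0 0 0;0 0 0 0 0 0;0 0 0 0 0 0;0 0 0 0 0 0;0 0 0 0 0 0;0 0 0 0 0 0;0 0 0 0 0 0' 1 25
python3 -m jog '0 0 -4 0 0 0;0 0 -10 0 0 0;0 0 -20 0 0 0;0 0 -20 0 0 0;0 0 -20 0 0 0'
```

```text
time_s: 48.88
ee_pos: [493.2, 363.2, 46.6]
tool_rot: [1.0, -0.001, -0.002, 0.0]
wrist_force: [-0.7, 0.1, 1.2]
gripper_width: 0.614
grip_force: 0.0
time_s: 49.47
ee_pos: [493.1, 364.2, 46.5]
tool_rot: [1.0, 0.0, -0.002, -0.0]
wrist_force: [-1.3, 0.9, 5.8]
gripper_width: 0.367
grip_force: 25.0
time_s: 49.88
ee_pos: [493.1, 364.0, 66.6]
tool_rot: [1.0, -0.0, -0.002, 0.0]
wrist_force: [0.2, 0.3, -2.2]
gripper_width: 0.365
grip_force: 25.0
```

```bash
python3 -m jog '-10 -4 0 0 0 0;-20 -8 0 0 0 0;-27.3 -11 0 0 0 0;-27.3 -11 0 0 0 0;-27.3 -11 10 0 0 0;-27.3 -11 16 0 0 0;-27.3 -11 18 0 0 0;-27.3 -11 20 0 0 0;-27.3 -11 20 0 0 0;-27.3 -11 20 0 0 0'; python3 -m jog '0 0 0 0 0 0;0 0 0 0 0 0;0 0 0 0 0 0;0 0 0 0 0 0;0 0 0 0 0 0' -0.23;  python3 -m jog '0 0 -10 0 0 0;0 0 -35 0 0 0;0 0 -65 0 0 0;0 0 -85 0 0 0;0 30 -85 0 0 0;0 65 -85 0 0 0;0 105 -85 0 0 0;0 145 -85 0 0 0;0 185 -85 0 0 0;0 222 -85 0 0 0;0 260 -85 0 0 0;0 300 -85 0 0 0;0 340 -85 0 0 0;0 380 -85 0 0 0;0 420 -85 0 0 0;0 440 -85 0 0 0;0 440 -85 0 0 0'
cat > m.py <<'E'
from h import *
o=[]
for n in("top","scene"):
    im=r.grab_frame(n)[:,:,::-1]; np.save("L"+n,im)
    v=proj(n,[[480,300,14]])[0].astype(int)
    o.append(cv2.resize(im[v[1]-30:v[1]+30,v[0]-36:v[0]+24],(400,400),interpolation=cv2.INTER_CUBIC))
    g=im.astype(int)
    # jar+pad: pad crescent and jar silhouette; hole centroid, green hull centre
    if n=="top":
        for c,A in blobs((g[:,:,1]-g[:,:,2]<5)&(g.min(2)>215),6,80):
            p=cast("top",c,54)[0]
            if 400<p[0]<600 and 230<p[1]<420: print("hole",c.round(2),A,p[:2].round(1))
    m=((g[:,:,1]-g[:,:,2]>5)&(g.max(2)>90)&(g.max(2)-g.min(2)<60)).astype(np.uint8)
    m=cv2.morphologyEx(m,cv2.MORPH_OPEN,np.ones((2,2)))
    cs,_=cv2.findContours(m,cv2.RETR_EXTERNAL,cv2.CHAIN_APPROX_NONE)
    for c in cs:
        h=cv2.convexHull(c);M=cv2.moments(h)
        if M['m00']>60:
            q=[M['m10']/M['m00'],M['m01']/M['m00']];p=cast(n,q,30)[0]
            if 380<p[0]<650 and 230<p[1]<420: print(n,"hull",np.round(q,1),M['m00'],p[:2].round(1))
E
cat > m2.py <<'E'
import sys
from m import *
cv2.imwrite(f"pics/{sys.argv[1]}.png",np.hstack(o))
E
python3 m2.py c11
```

```text
time_s: 50.72
ee_pos: [465.1, 374.3, 46.5]
tool_rot: [1.0, -0.0, -0.003, 0.0]
wrist_force: [-3.5, -1.2, 6.5]
gripper_width: 0.371
grip_force: 25.0
time_s: 51.13
ee_pos: [465.7, 374.8, 45.9]
tool_rot: [1.0, -0.0, -0.002, 0.0]
wrist_force: [-0.3, -0.2, -1.0]
gripper_width: 0.615
grip_force: 0.0
time_s: 52.55
ee_pos: [466.0, -71.8, 132.6]
tool_rot: [1.0, -0.005, -0.0, 0.003]
wrist_force: [1.2, 0.3, 0.1]
gripper_width: 0.62
grip_force: 0.0
hole [150.12 208.  ] 26 [542.4 357.7]
hole [173.83 210.  ] 29 [521.8 276.3]
hole [146.9  232.37] 30 [457.9 375.3]
hole [170.94 233.58] 33 [440.4 294. ]
top hull [173.3 234.6] 191.5 [440.8 291.1]
top hull [149.6 233.4] 197.5 [458.2 372.7]
top hull [176.1 211.4] 191.5 [522.2 273.6]
top hull [152.4 209.6] 184.0 [542.3 356.2]
scene hull [132.8 275.5] 316.5 [466.1 372.3]
scene hull [164.6 269.4] 300.0 [447.9 290.7]
scene hull [132.4 253.5] 232.0 [544.3 355.4]
scene hull [163.  247.9] 217.0 [525.5 272.6]
```

View pics/c11.png

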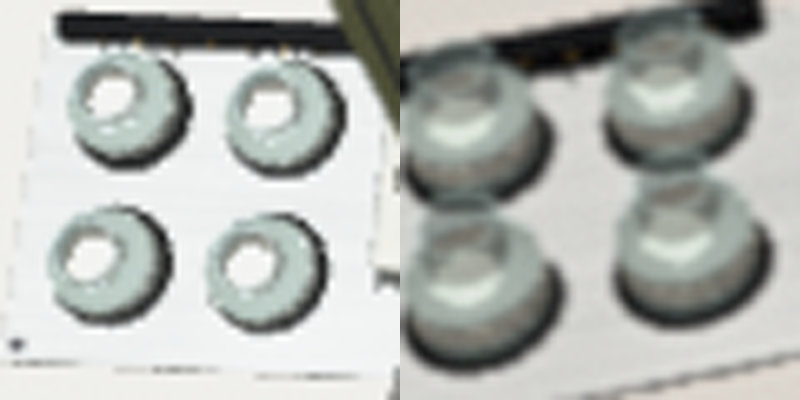

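The picture shows all four jars upright, each on its own pad. The relative spacing is within 3 mm of nominal. Next I press the plunger with shut fingers.

```bash
python3 -m jog '0 -38 0 0 0 0;1 -76 0 0 0 0;1 -114 0 0 0 0;2 -152 0 0 0 0;2 -190 0 0 0 0;3 -225 0 0 0 0;3.8 -250 0 0 0 0;3.8 -258.2 0 0 0 0;3.8 -258.2 10 0 0 0;3.8 -258.2 25 0 0 0;3.8 -258.2 38 0 0 0;3.8 -258.2 42 0 0 0;3.8 -258.2 42 0 0 0;3.8 -258.2 42 0 0 0' 1 25
python3 -m jog '0 0 5 0 0 0;0 0 10 0 0 0;0 0 15 0 0 0;0 0 20 0 0 0;0 0 24 0 0 0;0 0 28 0 0 0;0 0 31 0 0 0;0 0 33 0 0 0;0 0 33 0 0 0;0 0 33 0 0 0'
```

```text
time_s: 53.82
ee_pos: [469.3, 191.8, 89.2]
tool_rot: [1.0, -0.001, -0.002, 0.001]
wrist_force: [0.2, -0.2, -0.3]
gripper_width: 0.004
grip_force: 0.0
time_s: 54.65
ee_pos: [470.0, 193.0, 58.8]
tool_rot: [1.0, -0.001, -0.001, -0.001]
wrist_force: [-3.5, -0.7, 32.5]
gripper_width: 0.004
grip_force: 15.8
```

```bash
python3 -m jog '0 0 -1 0 0 0;0 0 -1 0 0 0;0 0 -1 0 0 0;0 0 -1 0 0 0;0 0 -1 0 0 0;0 0 -1 0 0 0;0 0 -1 0 0 0;0 0 -1 0 0 0;0 0 -1 0 0 0;0 0 -1 0 0 0;0 0 -1 0 0 0;0 0 -1 0 0 0;0 0 -1 0 0 0;0 0 -1 0 0 0;0 0 -1 0 0 0;0 0 -1 0 0 0'
python3 -m jog '0 0 0 0 0 0;0 0 0 0 0 0;0 0 0 0 0 0;0 0 0 0 0 0;0 0 0 0 0 0;0 0 0 0 0 0;0 0 0 0 0 0;0 0 0 0 0 0;0 0 0 0 0 0;0 0 0 0 0 0;0 0 0 0 0 0;0 0 0 0 0 0;0 0 0 0 0 0;0 0 0 0 0 0'
python3 -m jog '0 0 -5 0 0 0;0 0 -12 0 0 0;0 0 -20 0 0 0;0 0 -30 0 0 0;0 0 -50 0 0 0;0 0 -80 0 0 0;0 0 -100 0 0 0;0 38 -100 0 0 0;0 76 -100 0 0 0;0 114 -100 0 0 0;0 152 -100 0 0 0;0 190 -100 0 0 0;0 228 -100 0 0 0;0 258 -100 0 0 0;0 258 -100 0 0 0;0 258 -100 0 0 0'
python3 m2.py c12
```

```text
time_s: 55.98
ee_pos: [469.9, 193.0, 58.9]
tool_rot: [1.0, -0.0, -0.001, -0.0]
wrist_force: [-3.5, -1.1, 21.6]
gripper_width: 0.008
grip_force: 11.1
time_s: 57.15
ee_pos: [469.9, 193.0, 58.9]
tool_rot: [1.0, -0.0, -0.001, -0.0]
wrist_force: [-2.5, -1.1, 22.5]
gripper_width: 0.004
grip_force: 11.1
time_s: 58.48
ee_pos: [469.2, -66.6, 157.5]
tool_rot: [1.0, -0.002, -0.002, 0.001]
wrist_force: [-1.1, 1.1, -0.1]
gripper_width: 0.002
grip_force: 0.0
hole [150.12 208.  ] 26 [542.4 357.7]
hole [173.63 210.11] 27 [521.5 277.1]
hole [146.9  232.37] 30 [457.9 375.3]
hole [170.94 233.58] 33 [440.4 294. ]
top hull [173.1 234.6] 196.0 [441.  291.8]
top hull [149.6 233.4] 197.0 [458.2 372.6]
top hull [174.4 212.4] 129.5 [519.3 279.7]
top hull [152.5 209.6] 188.0 [542.2 355.9]
scene hull [132.9 275.5] 322.0 [466. 372.]
scene hull [164.7 269.5] 303.0 [447.4 290.6]
scene hull [132.5 253.6] 226.0 [543.8 355.2]
scene hull [163.  247.9] 218.5 [525.6 272.7]
```

View pics/c12.png

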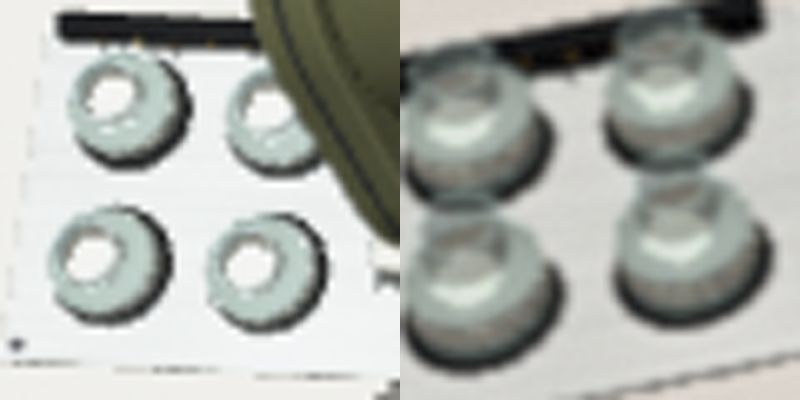

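All four jars stand on their pads unchanged after the press. Last check is the caps, then I hand in.

Run:
```python
from h import *
q=[o for o in caps(np.load("Ltop.npy"),"top",29,a=(40,250)) if o[0][1]<-200]
for o in q: print(*o)
if len(q)==4: print(r.finish_job())
```

```text
[ 520.7 -329.5] [342.2 185.7] 87
[ 503.2 -261.1] [324.7 193.2] 84
[ 455.  -347.1] [351.  202.3] 89
[ 435.8 -279.3] [333.6 210.4] 86
the job is handed in; nothing more can be done
None
```

The job is handed in: four caps are parked in the tray, four open jars stand one to a pad, and the plunger was held at its stop for over two seconds, then released; one jar was knocked and put back, and the back-left jar may be about 3 mm off centre.

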